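# Seat the probe thermometer in the hot well's shuttered port

### The arm

A 6-joint arm with a two-finger parallel gripper is mounted at the origin on the work surface. World frame = base frame: x ahead of the robot, y to its left, z up, the work surface at z = 0. Lengths are in m, angles in rad, forces in N, time in s.
With the tool pointing down it reaches from about 0.3 to 0.775 m from the base axis. Payload 14.6 kg.
Tool frame: the origin (TCP) lies midway between the tips of the shut fingers; the grasp point (between the pads) lies 19 mm behind it (ctrl.grip_depth is the z of the grasp point in the tool frame, in m); z points along the fingers, y is the line along which they close (so a half turn about z gives the same grasp; the last joint's range is limited). The gripper opens to 94 mm and grips with 3 to 60 N. Pads are 16 mm wide; open, the fingers measure 119 mm over their backs; the gripper's body (75 mm by 177 mm) begins 78 mm behind the grasp point.
Start: joints at [1.1, 0.3, 1.521, -0, 1.321, -0.067], TCP at [0.216, 0.506, 0.205] pointing down, gripper open.
Joint ranges: [-3.03, 3.03], [-0.79, 2.21], [0.23, 2.52], [-1.04, 4.18], [0, 3.07], [-2.55, 2.55]. Speed limits (rad/s): [2.22, 2.22, 2.57, 3.14, 3.14, 3.14].

### API

Orientations are given as [roll, pitch, yaw] about the fixed x, y, z axes, in that order (R = Rz(yaw) Ry(pitch) Rx(roll)).
In Python, from station import ctrl gives the robot as it stands. The module is installed in compiled form; this text tells all that it offers.
- The arm moves only by the tool carry_out, never from a script. Its argument "commands" is a list of rows, each a list of 3 entries, a list of its own where there are three numbers: the closure, from 0 (fully open) to 1 (shut), then the shift along the tool's x, y, z in mm, then the turn, a rotation vector about the tool's x, y, z in rad. In form: [[gripper, [tx, ty, tz], [wx, wy, wz]], ...]. A call has 1 to 10 rows; each row shifts and turns the commanded pose from where the row before left it, along the tool's axes as they then stand; what a row does not reach is not made up. A row lasts 1/8 s, in which the tool goes at most 62.5 mm and 10.7 degrees, less where a joint would pass 70% of its speed; a pose out of reach is approached as far as the arm can. A call with a gripper value outside its range is refused whole. The fingers move at their own pace and stop on an object; "squeeze" is the grip in N (left out, the last holds). Time passes only in rows, so rows that do not move let the fingers close. It gives the time, the measured TCP pose, the force, the opening and the grip force at its end, in the units of the state.
- ctrl.get_obs(): the state, without advancing time (a new reading comes with each control period).
- ctrl.camera(name): name is "scene" or "side" or "wrist"; returns a dict with "img" (400x640x3 uint8, blue, green, red), "camera_matrix" (3x3 intrinsics, pixels), "k1" (the pictures are not rectified: a ray, as slopes to the right and down, at radius r is drawn at 1 + k1 r^2 times it, then the intrinsics apply), "rvec" (rotation vector, rad) and "tvec" (3), from world to camera coordinates, as OpenCV has them. Camera axes: x right, y down, z forward; pixel columns grow to the right and rows downward; lengths in m; the calibration is good to about 2 mm. A picture is of the moment at which its call begins. There is no depth.
- ctrl.hand_in(): hands the job in; it is judged then, once.
Trained networks look in the newest picture that a camera, given by its name, has taken for a name from the list of things; names that differ only in an ending like _2 or _b are one class to them, and where a whole thing is asked for, a point or a joint stands for the part that bears it (a point fixed in the world has none). Each returns a list of dicts, best first, with "score" (0 to 1); they miss things now and then, are a little off and sometimes report something else, mostly with a low value. They report only what shows in the picture. A call takes as long as a camera call. They do not tell look-alikes from the thing itself.
- ctrl.outline_of(thing, camera): "region" (400x640 bool, what is visible of it).
- ctrl.place_of(thing, camera): "at" ([x, y, z] in m, in world coordinates, good to about 4 mm: a listed point, or the origin of a listed thing).
The state is a dict: "time_s": time; "qpos": joint angles; "joint_vel": joint speeds; "tau": joint torques, N m; "ee_pos": TCP position; "eef_rot": TCP orientation; "force": force on the tool from outside, world axes, zero at the start; "moment": the same for the moment, N m; "grip_width": finger opening in m; "grip_force": force on a finger pad.
Only numpy, scipy, OpenCV 4.12 (cv2) and the standard library are available. Lean on these libraries where they do the work, as an engineer would, in place of code of your own. Each camera call takes 0.05 s, during which the arm holds its last target. There are 200 camera calls.

### The job

Check the food in the hot-holding well: draw the probe thermometer out of its stand, set its tip down in one end of the channel in the well's cover, and slide it along with light pressure (never more than about 20 N) until it drops through the hidden, spring-shuttered port; push it fully home, collar flat on the cover, and let go. Leave everything else where it is.

Things in the scene. Friction and masses are not known exactly. Their poses are not given: they have to be found in the camera images.
- probe: Probe thermometer, about 0.12 kg, upright in its stand. Origin: centre of its collar's underside; z up along its axis. Below: round steel stem, 8 mm diameter, 40 mm long. Above: steel collar 30 mm diameter, 6 mm thick, then a black square grip 24 x 24 mm, sides along x and y, from 6 to 56 mm above the origin, then a round dial to 61 mm.
- probe_tip (a point): Centre of the stem's flat end (edge broken 1 mm), 40 mm below the probe's origin; axes as the probe.
- stand: White plastic block 70 x 70 x 55 mm high, fixed, with one central hole 11 mm wide, 45 mm deep, in which the probe stands, collar on the block's top. Origin: centre of its underside.
- well: Fixed metal hot-holding well, 200 (x) x 300 (y) mm. Origin: centre of its underside; panel with three knobs on its -x face. Its flat cover, top 110 mm above the origin, 4 mm thick, has one straight channel cut through along y, over a darker metal floor strip. Cover and floor lie on a springy seal: pressed, they give straight down about 1 mm per 3 N, and spring back.
- channel (a point): Middle of the channel, level with the cover's top; y along the channel, z up. The channel is 14 mm wide, 130 mm long, closed at its ends; its floor lies 4 mm below the cover's top. Somewhere in the floor, its centre at most 34 mm from here along y and different every time, is the port: 12 mm long along y and as wide as the channel.
- channel_end_a (a point): The channel's end at +y, 65 mm from its middle, level with the cover's top. Either end will do to start: set the tip down with its centre within 20 mm of the end; the port is never there.
- channel_end_b (a point): The channel's end at -y, likewise. About the port: a flat shutter of the same dark metal fills it flush, so it can hardly be seen. The shutter sinks straight down under less than 1 N; the rest of the floor does not. The port takes the whole stem: home, the collar lies flat on the cover, and the probe stays down by its own weight.
- tub: Bystander: open white plastic tub, 90 mm wide, 70 mm high. It and the stand change sides.
- shaker: Bystander: glass shaker with a steel cap, 48 mm wide, 85 mm high.
- ramekin: Bystander: white ceramic bowl, 80 mm wide, 45 mm high.
- spoon: Bystander: steel spoon lying on the table.
- turner: Bystander: spatula lying on the table.
Not all that is in view belongs to the job. What is shaped like the stand but green is not meant. There is more than one size of the probe; the one meant has the size given above.

How it is judged:
By the outcome, as a careful person would: the job done as asked, in the order asked, and still so for the second after the job is handed in, with the robot touching nothing.
It also fails if it takes over 64 s, if anything falls off the work surface, if the arm or the gripper's body presses on something with over 40 N, if the wrist force passes 120 N, or if a joint passes its speed limit or range.

## Working session

There is one attempt and no reset: what is moved stays moved. The work goes in short steps, Python scripts to look and compute and a tool call to move; the robot and the scene stay as the last step left them, time stands still between calls to the robot, and variables do not carry over. Pictures are saved under pics/ and viewed, at most 10 in all, crops included, and the job is handed in when it is done.

Besides the shell and the picture viewer there is one more tool, called as a command line: name --argument value ..., lists and objects as JSON in quotes. carry_out: Moves the arm, as the interface text tells. Its arguments: {"type":"object","properties":{"commands":{"type":"array","items":{"type":"array"}},"squeeze":{"type":"number"}},"required":["commands"]}

```bash
mkdir -p pics; python3 - <<'E'
from station import ctrl
import cv2, numpy as np
o=ctrl.get_obs();print(o['ee_pos'],o['eef_rot'],o['time_s'],o['force'],ctrl.grip_depth)
for c in ['scene','side']:
    d=ctrl.camera(c);cv2.imwrite(f'pics/{c}0.png',d['img'])
    for t in ['probe','probe_tip','stand','channel','channel_end_a','channel_end_b','well','tub','shaker','ramekin']:
        print(c,t,[(round(r['score'],2),np.round(r['at'],3).tolist()) for r in ctrl.place_of(t,c)][:4])
E
```

```text
[0.21599484 0.50552754 0.2048878 ] [-3.14045237e+00 -4.90668323e-05  2.73775854e+00] 0.0 [ 0.32562901 -0.95834204  0.37048721] -0.0188
scene probe [(0.82, [0.255, 0.283, 0.052]), (0.73, [0.471, 0.295, 0.053])]
scene probe_tip [(0.77, [0.256, 0.292, -0.0]), (0.56, [0.47, 0.293, 0.014])]
scene stand [(0.94, [0.329, 0.382, 0.0]), (0.61, [0.348, 0.204, -0.001])]
scene channel [(0.89, [0.59, -0.006, 0.109])]
scene channel_end_a [(0.98, [0.606, -0.063, 0.113]), (0.78, [0.571, 0.058, 0.109])]
scene channel_end_b [(0.98, [0.606, -0.063, 0.113]), (0.78, [0.571, 0.058, 0.109])]
scene well [(0.89, [0.59, -0.004, -0.002]), (0.2, [0.51, 0.438, 0.001])]
scene tub [(0.65, [0.483, -0.311, -0.002]), (0.16, [0.468, 0.287, -0.004])]
scene shaker [(0.88, [0.666, 0.324, -0.002])]
scene ramekin [(0.57, [0.647, -0.3, -0.002])]
side probe [(0.82, [0.253, 0.288, 0.057]), (0.71, [0.569, 0.28, 0.056]), (0.5, [0.469, 0.296, 0.051])]
side probe_tip [(0.82, [0.572, 0.286, 0.001]), (0.65, [0.253, 0.287, -0.002])]
side stand [(0.97, [0.334, 0.379, -0.005]), (0.67, [0.471, 0.294, 0.001]), (0.61, [0.348, 0.21, 0.0])]
side channel [(0.6, [0.588, -0.006, 0.111])]
side channel_end_a [(0.91, [0.572, 0.062, 0.11]), (0.67, [0.606, -0.068, 0.111])]
side channel_end_b [(0.91, [0.572, 0.062, 0.11]), (0.67, [0.606, -0.068, 0.111])]
side well [(0.97, [0.592, -0.005, -0.003]), (0.3, [0.591, -0.008, 0.114])]
side tub [(0.56, [0.479, -0.313, -0.003])]
side shaker [(0.86, [0.67, 0.325, -0.002])]
side ramekin [(0.73, [0.606, -0.071, 0.112]), (0.63, [0.646, -0.302, -0.002]), (0.48, [0.59, -0.004, 0.112])]
```

View pics/scene0.png

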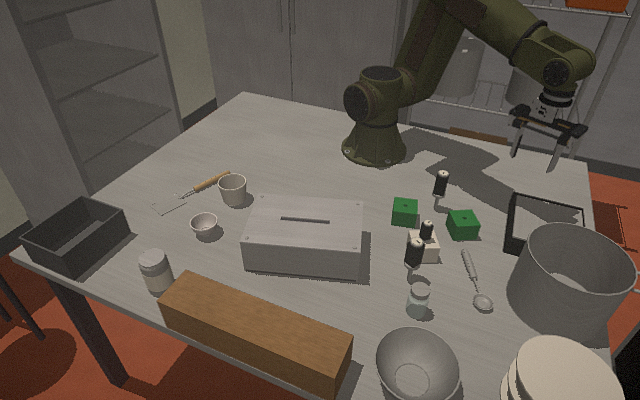

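View pics/side0.png

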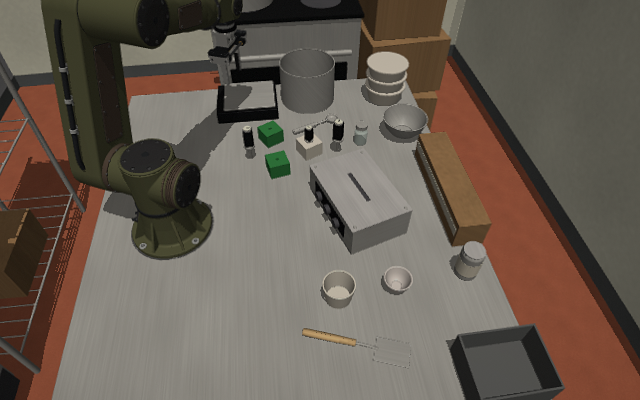

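The white stand with its probe is at scene px (425,240) and side px (309,143), about (0.471, 0.294). The other two probes are loose and the two look-alike stands are green. The channel lies at about 0.27 rad yaw. Next I'll move in for a wrist view.

```bash
cat > h.py <<'E'
from station import ctrl
import cv2, numpy as np
from scipy.spatial.transform import Rotation as R
def plan(p,yaw=None,rpy=None):
    "shift (mm) and turn (rotvec) in tool axes from measured pose to target"
    o=ctrl.get_obs(); A=R.from_euler('xyz',o['eef_rot'])
    B=R.from_euler('xyz',[np.pi,0,o['eef_rot'][2] if yaw is None else yaw])
    print('t',round(o['time_s'],2),'now',np.round(o['ee_pos'],4),'shift',np.round(A.inv().apply(np.array(p)-o['ee_pos'])*1e3,1),'turn',np.round((A.inv()*B).as_rotvec(),3))
def proj(d,P):
    rv,tv=np.array(d['rvec'],float),np.array(d['tvec'],float)
    return cv2.projectPoints(np.array(P,float).reshape(-1,3),rv,tv,np.array(d['camera_matrix']),np.array([d['k1'],0,0,0,0.]))[0].reshape(-1,2)
def ray(d,px,z):
    u=cv2.undistortPoints(np.array(px,float).reshape(-1,1,2),np.array(d['camera_matrix']),np.array([d['k1'],0,0,0,0.])).reshape(-1,2)
    M=cv2.Rodrigues(np.array(d['rvec'],float))[0]; C=-M.T@np.array(d['tvec'],float).ravel()
    D=np.c_[u,np.ones(len(u))]@M
    return C+D*((z-C[2])/D[:,2])[:,None]
E
python3 - <<'E'
from h import *
d=ctrl.camera('wrist')
M=cv2.Rodrigues(np.array(d['rvec'],float))[0]; C=-M.T@np.array(d['tvec'],float).ravel()
print('cam',C,'axis',M[2],'right',M[0])
plan([.44,.25,.26],2.738)
plan([.44,.25,.26],1.57)
E
```

```text
cam [0.14415462 0.53745972 0.38505783] axis [ 0.24910347 -0.10651443 -0.96260175] right [ 3.92699771e-01  9.19666717e-01 -1.40137448e-04]
t 1.15 now [0.2161 0.5058 0.2055] shift [-306.4 -147.2  -54.6] turn [ 0. -0. -0.]
t 1.15 now [0.2161 0.5058 0.2055] shift [-306.4 -147.2  -54.6] turn [-0.    -0.     1.168]
```

carry_out --commands '[[0,[0,0,-50],[0,0,0]],[0,[-45,-22,0],[0,0,0]],[0,[-45,-22,0],[0,0,0]],[0,[-45,-22,0],[0,0,0]],[0,[-45,-22,0],[0,0,0]],[0,[-45,-22,0],[0,0,0]],[0,[-45,-22,0],[0,0,0]],[0,[-36,-15,0],[0,0,0]],[0,[0,0,0],[0,0,0]]]'

```text
time_s: 2.28
ee_pos: [0.4409, 0.2488, 0.2553]
eef_rot: [-3.141, -0.0, 2.735]
force: [0.0, -0.2, 0.0]
grip_width: 0.094
grip_force: 0.0
```

```bash
python3 - <<'E'
from h import *
plan([.44,.25,.26])
d=ctrl.camera('wrist');cv2.imwrite('pics/w1.png',d['img']);np.save('w1.npy',d,allow_pickle=True)
for t in ['probe','stand']:
    print(t,[(round(r['score'],2),np.round(r['at'],4).tolist()) for r in ctrl.place_of(t,'wrist')])
print(proj(d,[[.471,.294,.116],[.471,.294,.055]]))
E
```

```text
t 2.27 now [0.4409 0.2488 0.2553] shift [ 1.3  0.8 -4.7] turn [-0. -0.  0.]
probe [(0.95, [0.4673, 0.2989, 0.0571]), (0.86, [0.5725, 0.2862, 0.0539]), (0.65, [0.2567, 0.2902, 0.0527])]
stand [(0.85, [0.3329, 0.3799, -0.0029]), (0.72, [0.3479, 0.2092, -0.0037]), (0.69, [0.47, 0.2922, 0.0023])]
[[365.21132994 196.06187387]
 [357.59183231 182.71374201]]
```

View pics/w1.png

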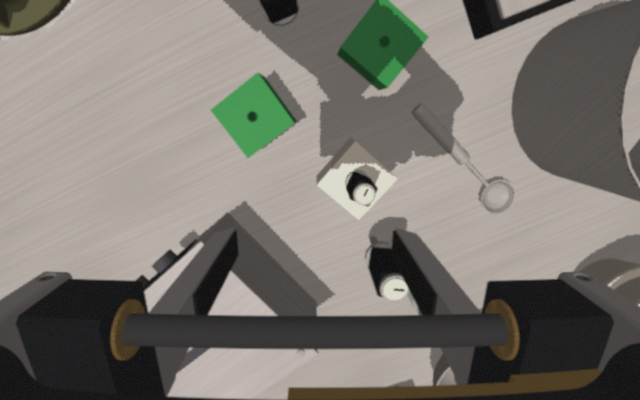

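Dial at (364,195), on the white stand's top around (357,190). I'll enlarge it to read the yaw.

```bash
python3 - <<'E'
from h import *
d=ctrl.camera('wrist')
c=d['img'][130:230,300:420];cv2.imwrite('pics/w1c.png',cv2.resize(c,None,fx=6,fy=6,interpolation=cv2.INTER_CUBIC))
E
```

```text
(no output)
```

View pics/w1c.png

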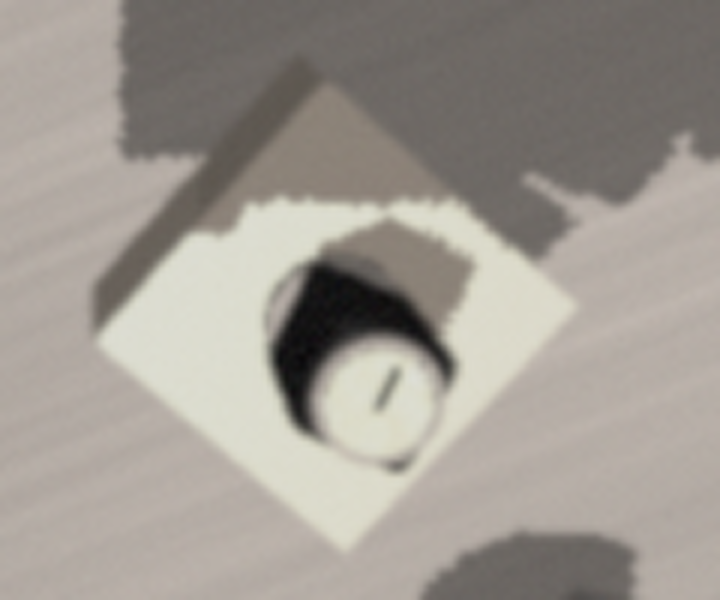

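```bash
python3 - <<'E'
from h import *
d=np.load('w1.npy',allow_pickle=True).item()
f=lambda P:np.array(P)/6+[300,130]-0.4
s=ray(d,f([(327,80),(577,305),(345,550),(97,340)]),.055);print(s.round(4),s.mean(0))
for i in range(4):v=s[(i+1)%4]-s[i];print(np.hypot(*v[:2]),np.arctan2(v[1],v[0])%(np.pi/2))
g=ray(d,f([(457,365),(403,470),(300,430)]),.111);print(g.round(4),(g[0]+g[2])/2)
for i in range(2):v=g[i+1]-g[i];print(np.hypot(*v[:2]),np.arctan2(v[1],v[0])%(np.pi/2))
print(ray(d,f([(377,400)]),.116))
# fit square outline of grip (bottom z .061 collar..top z .111) against dark pixels
img=d['img'][130:230,300:420].max(2)<70
from scipy.optimize import minimize
x0,y0=.471,.294
best=[]
for w in (.018,.024,.03):
 def cost(q,w=w):
  x,y,a=q;c=[]
  for z in (.061,.111):
    for k in range(4):
      t=a+np.pi/4+k*np.pi/2;c.append([x+w*.7071*np.cos(t),y+w*.7071*np.sin(t),z])
  h=cv2.convexHull(((proj(d,c)-[300,130])*16).astype(np.int32))
  m=np.zeros((100,120),np.uint8);cv2.fillConvexPoly(m,h,1,shift=4)
  u=np.round(((ray,)and proj(d,[[x+.0105*np.cos(t),y+.0105*np.sin(t),.116] for t in np.arange(0,6.3,.2)])-[300,130])*16).astype(np.int32)
  cv2.fillConvexPoly(m,cv2.convexHull(u),0,shift=4)
  return (m.astype(bool)^img).sum()
 r=min((minimize(cost,[x0+dx,y0+dy,a],method='Nelder-Mead',options=dict(initial_simplex=[[x0+dx,y0+dy,a],[x0+dx+.005,y0+dy,a],[x0+dx,y0+dy+.005,a],[x0+dx,y0+dy,a+.3]])) for a in np.arange(0,1.57,.2) for dx in(-.003,.003) for dy in(-.003,.003)),key=lambda r:r.fun)
 print(w,r.x.round(4),r.fun,img.sum())
E
```

```text
[[0.4244 0.3077 0.055 ]
 [0.4868 0.338  0.055 ]
 [0.5173 0.2754 0.055 ]
 [0.4549 0.2454 0.055 ]] [0.47086786 0.29162674 0.055     ]
0.06933100410814932 0.45220208524237177
0.06970768702598232 0.4535845862485075
0.06923722040962613 0.4482794636929648
0.0694362915282804 0.4549483080783414
[[0.4713 0.3066 0.111 ]
 [0.4855 0.2911 0.111 ]
 [0.4714 0.277  0.111 ]] [0.4713287  0.29178705 0.111     ]
0.021073510579657607 0.7429712245071448
0.019947221903029014 0.7842323461396572
[[0.47006396 0.2912683  0.116     ]]
0.018 [0.4669 0.2936 2.4149] 42.0 289
0.024 [0.4675 0.2935 0.435 ] 179.0 289
0.03 [0.4673 0.2928 0.2799] 480.0 289
```

The grip in the white stand fits 18–21 mm rather than 24, so I'll compare all three probes' sizes before moving.

```bash
python3 - <<'E'
from h import *
a=cv2.imread('pics/scene0.png')[160:290,390:500]; b=cv2.imread('pics/side0.png')[110:180,225:365]
w=cv2.imread('pics/w1.png')[210:310,340:440]
A=cv2.resize(a,None,fx=4.6,fy=4.6,interpolation=2)[:598]
B=cv2.resize(b,(290,145),interpolation=2)
im=np.zeros((600,800,3),np.uint8);im[:A.shape[0],:A.shape[1]]=A;im[:145,508:798]=B
W=cv2.resize(w,(290,290),interpolation=2);im[160:450,508:798]=W
cv2.imwrite('pics/m.png',im)
for c in ['scene','side']:
  ctrl.camera(c)
  d=ctrl.camera(c)
  for n,p in (('stand',[.471,.292,0]),('far',[.571,.285,0]),('near',[.255,.287,0])):
    print(c,n,proj(d,[p+np.array([0,0,z]) for z in (0,.04,.055,.061,.101,.111,.116)]).round(1).tolist())
E
```

```text
scene stand [[419.9, 253.1], [422.3, 242.8], [423.2, 238.8], [423.5, 237.2], [426.1, 226.2], [426.7, 223.4], [427.1, 222.0]]
scene far [[408.4, 277.6], [410.6, 267.3], [411.5, 263.3], [411.8, 261.6], [414.2, 250.5], [414.9, 247.6], [415.2, 246.2]]
scene near [[434.1, 207.4], [436.5, 197.5], [437.4, 193.7], [437.8, 192.1], [440.2, 181.6], [440.9, 178.9], [441.2, 177.6]]
side stand [[309.5, 151.2], [309.4, 143.0], [309.3, 139.8], [309.3, 138.5], [309.2, 129.8], [309.1, 127.6], [309.1, 126.5]]
side far [[336.6, 150.3], [337.0, 142.0], [337.1, 138.9], [337.2, 137.6], [337.5, 128.9], [337.6, 126.6], [337.7, 125.5]]
side near [[250.7, 157.1], [249.5, 148.9], [249.0, 145.7], [248.8, 144.4], [247.5, 135.7], [247.2, 133.5], [247.0, 132.3]]
```

View pics/m.png

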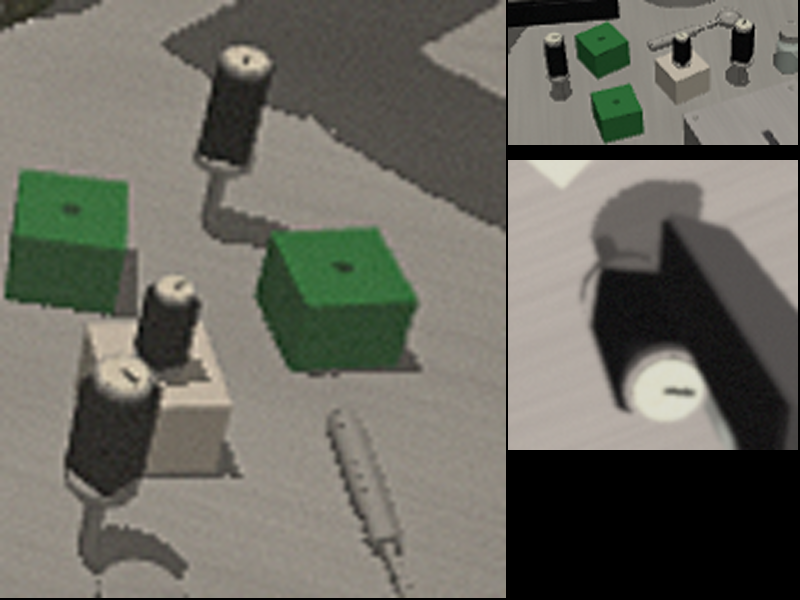

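```bash
python3 - <<'E'
from h import *
d=np.load('w1.npy',allow_pickle=True).item()
g=d['img'][130:230,300:420].max(2)
from scipy.optimize import differential_evolution as DE
for th in (60,80):
 img=g<th
 def cost(q):
  x,y,a,w,zt,r=q;c=[]
  c=[[x+w*.7071*np.cos(a+np.pi/4+k*np.pi/2),y+w*.7071*np.sin(a+np.pi/4+k*np.pi/2),z] for z in(.061,zt) for k in range(4)]
  h=cv2.convexHull(((proj(d,c)-[300,130])*16).astype(np.int32))
  m=np.zeros((100,120),np.uint8);cv2.fillConvexPoly(m,h,1,shift=4)
  u=((proj(d,[[x+r*np.cos(t),y+r*np.sin(t),zt+.005] for t in np.arange(0,6.3,.2)])-[300,130])*16).astype(np.int32)
  cv2.fillConvexPoly(m,cv2.convexHull(u),0,shift=4)
  return (m.astype(bool)^img).sum()
 r=DE(cost,[(.464,.477),(.285,.298),(0,1.6),(.015,.03),(.095,.12),(.008,.013)],seed=1,maxiter=80)
 print(th,r.x.round(4),r.fun,img.sum())
plan([.4705,.2915,.26])
E
```

```text
60 [0.4688 0.2939 0.7664 0.0197 0.1089 0.012 ] 10.0 267
80 [0.4685 0.2938 0.8242 0.0198 0.1095 0.0113] 11.0 303
t 2.67 now [0.4393 0.2509 0.2555] shift [-12.8  49.6  -4.5] turn [0. 0. 0.]
```

Only the probe in the stand matches the given height of 61 mm above its collar; the loose ones are about 1.4 times larger. Its grip yaw is about 0.79 rad.

carry_out --commands '[[0,[-6,25,0],[0,0,0]],[0,[-6,24.7,0],[0,0,0]],[0,[0,0,0],[0,0,0.125]],[0,[0,0,20],[0,0,0.125]],[0,[0,0,30],[0,0,0.125]],[0,[0,0,0],[0,0,0]],[0,[0,0,0],[0,0,0]]]'

```text
time_s: 3.55
ee_pos: [0.4705, 0.2917, 0.2067]
eef_rot: [3.14, 0.0, 2.366]
force: [0.0, -0.3, 0.3]
grip_width: 0.0936
grip_force: 0.0
```

```bash
python3 - <<'E'
from h import *
plan([.470,.2918,.069],2.36)
d=ctrl.camera('wrist');cv2.imwrite('pics/w2.png',d['img'])
print(proj(d,[[.47,.2918,.116]]))
E
```

```text
t 3.55 now [0.4705 0.2917 0.2067] shift [  0.5  -0.5 137.7] turn [0.001 0.    0.006]
[[312.91371817 199.96526309]]
```

View pics/w2.png

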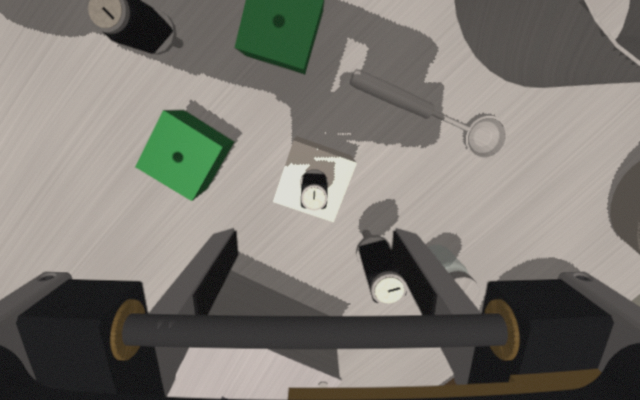

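The dial is at (313,196) against the predicted (313,200), so it is square with the fingers and about 2 mm out in tool x. Going down now.

carry_out --commands '[[0.35,[2,-0.5,30],[0,0,0.006]],[0.35,[0,0,30],[0,0,0]],[0.35,[0,0,25],[0,0,0]],[0.35,[0,0,25],[0,0,0]],[0.35,[0,0,20],[0,0,0]],[0.35,[0,0,7.5],[0,0,0]],[0.35,[0,0,0],[0,0,0]],[0.35,[0,0,0],[0,0,0]]]'

```text
time_s: 4.6
ee_pos: [0.469, 0.2927, 0.0691]
eef_rot: [3.14, 0.0, 2.357]
force: [-0.5, 0.3, 0.6]
grip_width: 0.0611
grip_force: 0.0
```

carry_out --commands '[[0.6,[0,0,0],[0,0,0]],[0.7,[0,0,0],[0,0,0]],[0.8,[0,0,0],[0,0,0]],[0.9,[0,0,0],[0,0,0]],[0.9,[0,0,0],[0,0,0]],[0.9,[0,0,0],[0,0,0]]]' --squeeze 25

```text
time_s: 5.35
ee_pos: [0.4685, 0.2924, 0.068]
eef_rot: [3.142, -0.0, 2.357]
force: [0.8, -0.3, 0.1]
grip_width: 0.0237
grip_force: 24.9
```

```bash
python3 - <<'E'
from h import *
o=ctrl.get_obs();print({k:np.round(o[k],4) for k in('time_s','ee_pos','eef_rot','force','moment','grip_width','grip_force')})
E
```

```text
{'time_s': np.float64(5.35), 'ee_pos': array([0.4685, 0.2924, 0.068 ]), 'eef_rot': array([ 3.1416, -0.    ,  2.3568]), 'force': array([ 0.7966, -0.3332,  0.1045]), 'moment': array([-0.0444, -0.0365,  0.0428]), 'grip_width': np.float64(0.0237), 'grip_force': np.float64(24.8722)}
```

The grip closed at 23.7 mm, so this is the right probe. Lifting straight out, then over end a.

carry_out --commands '[[0.9,[0,0,-15],[0,0,0]],[0.9,[0,0,-20],[0,0,0]],[0.9,[0,0,-25],[0,0,0]],[0.9,[0,0,-35],[0,0,0]],[0.9,[0,0,-35],[0,0,0]],[0.9,[0,0,0],[0,0,0]]]'

```text
time_s: 6.1
ee_pos: [0.4694, 0.2929, 0.2012]
eef_rot: [3.137, 0.002, 2.357]
force: [0.3, -0.5, -1.9]
grip_width: 0.024
grip_force: 24.9
```

carry_out --commands '[[0.9,[-30,-12,0],[0,0,0]],[0.9,[-40,-16,0],[0,0,0]],[0.9,[-40,-16,0],[0,0,0]],[0.9,[-40,-16,0],[0,0,0]],[0.9,[-40,-16,0],[0,0,0]],[0.9,[-39,-15,0],[0,0,0]],[0.9,[-20,-7.4,0],[0,0,0]],[0.9,[0,0,0],[0,0,0]],[0.9,[0,0,0],[0,0,0]]]'

```text
time_s: 7.22
ee_pos: [0.5748, 0.0478, 0.1977]
eef_rot: [-3.141, -0.001, 2.358]
force: [-0.2, 0.2, -1.7]
grip_width: 0.0245
grip_force: 24.9
```

```bash
python3 - <<'E'
from h import *
plan([.575,.047,.2])
o=ctrl.get_obs();print(o['force'],o['grip_width'],o['grip_force'],o['eef_rot'])
ims=[]
for c in ['scene','side']:
    d=ctrl.camera(c);np.save(f'{c}2.npy',d,allow_pickle=True)
    for t in ['probe_tip','probe','channel','channel_end_a']:
        print(c,t,[(round(r['score'],2),np.round(r['at'],4).tolist()) for r in ctrl.place_of(t,c)][:3])
    p=proj(d,[.589,-.004,.11])[0].astype(int);print(c,p,proj(d,[[.575,.047,.146],[.575,.047,.106]]))
    k=d['img'][p[1]-65:p[1]+35,p[0]-50:p[0]+50];print('origin',p[0]-50,p[1]-65);ims.append(cv2.resize(k,(400,400),interpolation=2))
cv2.imwrite('pics/m2.png',np.hstack(ims))
E
```

```text
t 7.22 now [0.5748 0.0478 0.1977] shift [-0.7 -0.4 -2.3] turn [-0.    -0.001  0.   ]
[-0.23659705  0.22942753 -1.65042315] 0.024455919393167044 24.87196147441864 [-3.14131212e+00 -5.93805802e-04  2.35751111e+00]
scene probe_tip [(0.91, [0.2601, 0.2887, 0.0002]), (0.9, [0.5745, 0.2804, 0.0034]), (0.64, [0.5769, 0.0489, 0.1426])]
scene probe [(0.78, [0.2554, 0.2838, 0.0537]), (0.77, [0.5756, 0.2846, 0.0569]), (0.6, [0.5721, 0.0491, 0.182])]
scene channel [(0.94, [0.5912, -0.0083, 0.1098])]
scene channel_end_a [(0.91, [0.6056, -0.0628, 0.1108]), (0.88, [0.5701, 0.057, 0.1098])]
scene [305 219] [[325.14371786 211.28298438]
 [324.8961775  222.87440892]]
origin 255 154
side probe_tip [(0.62, [0.5799, 0.0506, 0.1448]), (0.56, [0.2521, 0.2909, -0.0022]), (0.52, [0.5727, 0.2855, -0.0031])]
side probe [(0.76, [0.2513, 0.288, 0.0543]), (0.63, [0.5757, 0.0482, 0.1791]), (0.36, [0.5703, 0.2845, 0.0543])]
side channel [(0.6, [0.5863, -0.0042, 0.1125])]
side channel_end_a [(0.83, [0.6071, -0.0674, 0.1085]), (0.61, [0.5698, 0.058, 0.112])]
side [358 185] [[351.39064871 165.94230395]
 [350.65504106 175.10067997]]
origin 308 120
```

View pics/m2.png

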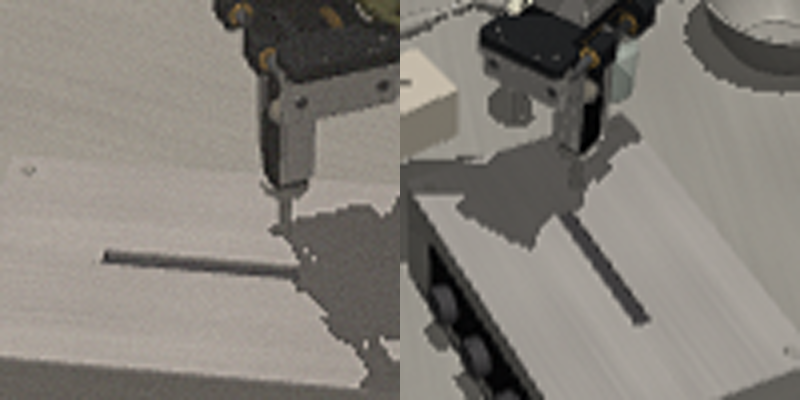

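```bash
python3 - <<'E'
from h import *
for c in ['scene','side']:
    d=np.load(f'{c}2.npy',allow_pickle=True).item();img=cv2.imread(f'pics/{c}0.png')
    c4=[]
    u=np.array([-.265,.965]);v=np.array([.965,.265])
    for a,b in((1,1),(1,-1),(-1,-1),(-1,1)):c4.append(np.r_[np.array([.589,-.005])+a*.073*u+b*.015*v,.11])
    m=np.zeros(img.shape[:2],np.uint8);cv2.fillConvexPoly(m,proj(d,c4).round().astype(int),1)
    g=img.mean(2);bg=np.median(g[m>0]);dk=np.clip((bg-g)/(bg-np.percentile(g[m>0],10)),0,1)*(m>0);dk[dk<.3]=0
    ys,xs=np.nonzero(dk);w=dk[ys,xs];P=ray(d,np.c_[xs,ys],.11)[:,:2]
    mu=np.average(P,axis=0,weights=w);E=np.linalg.eigh(np.cov(P.T,aweights=w));e=E[1][:,1];e=e*np.sign(e[1])
    s=(P-mu)@e;print(c,len(w),'mean',mu.round(4),'yaw',np.arctan2(-e[0],e[1]).round(4),'ext',s.min().round(4),s.max().round(4),'len',np.sqrt(12*E[0]).round(4))
    # tip pixel : shape of held stem
    r=[q for q in ctrl.outline_of('probe_tip',c)] if 0 else []
    print('tip pred',proj(d,[[.5748,.0478,.1447]]))
E
```

```text
scene 179 mean [ 0.5903 -0.0039] yaw 0.3074 ext -0.0657 0.0643 len [0.0127 0.1317]
tip pred [[325.45200709 211.70688366]]
side 141 mean [ 0.5898 -0.009 ] yaw 0.3055 ext -0.0627 0.0662 len [0.0132 0.1274]
tip pred [[351.25663243 166.07349593]]
```

carry_out --commands '[[0.9,[-20,-5,-10],[0,0,0]],[0.9,[-40,-8,-15],[0,0,0]],[0.9,[-40,-8,-15],[0,0,0]],[0.9,[-39,-7,-10],[0,0,0]],[0.9,[0,0,0],[0,0,0]],[0.9,[0,0,0],[0,0,0]]]'

```text
time_s: 8.48
ee_pos: [0.6534, -0.0709, 0.2474]
eef_rot: [-3.141, -0.001, 2.357]
force: [0.5, 0.0, -1.5]
grip_width: 0.0235
grip_force: 24.9
```

```bash
python3 - <<'E'
from h import *
d=ctrl.camera('wrist');img=d['img'].copy();np.save('w3.npy',d,allow_pickle=True)
for t in ['channel','channel_end_a','probe_tip','probe']:
    print(t,[(round(r['score'],2),np.round(r['at'],4).tolist()) for r in ctrl.place_of(t,'wrist')][:3])
print(ctrl.get_obs()['ee_pos'])
cv2.imwrite('pics/w3.png',img)
E
```

```text
channel [(0.84, [0.5902, -0.0044, 0.1117])]
channel_end_a [(0.73, [0.5702, 0.0585, 0.1085]), (0.73, [0.6086, -0.0698, 0.1064])]
probe_tip [(0.77, [0.6545, -0.0689, 0.1976])]
probe [(0.82, [0.6513, -0.0687, 0.2339])]
[ 0.65352335 -0.0705596   0.24809753]
```

View pics/w3.png

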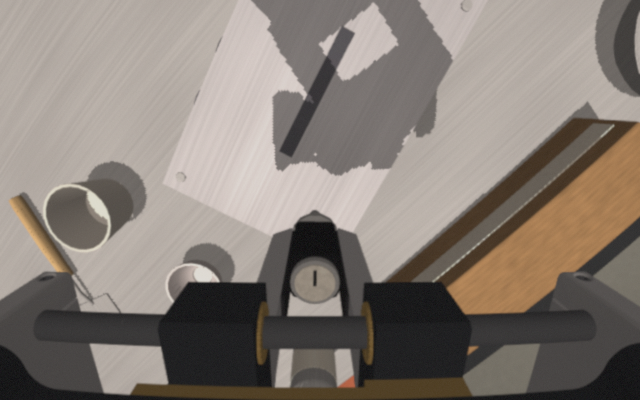

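The channel's ends are at px (349,29) and (286,156), and the held dial at (315,281).

```bash
python3 - <<'E'
from h import *
d=np.load('w3.npy',allow_pickle=True).item();g=d['img'].astype(float).mean(2)
print(ray(d,[(349,29),(286,156)],.11))
# refine: min across-channel profile along the line
a,b=np.array([349,29.]),np.array([286,156.]);u=(b-a)/np.hypot(*(b-a));n=np.array([-u[1],u[0]])
C=[]
for t in np.linspace(.08,.92,40):
    c=a+t*(b-a);s=np.arange(-14,14.1,.5)
    p=cv2.remap(g.astype(np.float32),*[(c[i]+s*n[i]).astype(np.float32).reshape(1,-1) for i in(0,1)],1)[0]
    k=s[p<52]
    k=k[abs(k)<9]
    if len(k)>3:C.append(np.r_[t,k.min(),k.max(),(c+n*(k.min()+k.max())/2)])
C=np.array(C);print(C[::5].round(2))
W=ray(d,C[:,3:],.11)[:,:2];mu=W.mean(0);e=np.linalg.svd(W-mu)[2][0];e*=np.sign(e[1]);r=(W-mu)@[-e[1],e[0]]
print('line pt',mu,'yaw',np.arctan2(-e[0],e[1]),'rms',r.std())
o=ctrl.get_obs();A=R.from_euler('xyz',o['eef_rot'])
q=ray(d,[(315,281)],o['ee_pos'][2]+.048);print('dial in tool mm',A.inv().apply(q-o['ee_pos'])*1e3)
E
```

```text
[[ 0.57050518  0.05775636  0.11      ]
 [ 0.61096494 -0.06724196  0.11      ]]
[[  0.83   0.5    3.5  294.68 134.01]]
line pt [ 0.60395386 -0.04970756] yaw 0.4439964105752803 rms 5.611673681299769e-19
dial in tool mm [[  1.82240261   0.93194964 -48.000012  ]]
```

carry_out --commands '[[0.9,[22,-12,0],[0,0,0]],[0.9,[21.4,-11.5,15],[0,0,0]],[0.9,[0,0,30],[0,0,0]],[0.9,[0,0,20],[0,0,0]],[0.9,[0,0,11],[0,0,0]],[0.9,[0,0,0],[0,0,0]],[0.9,[0,0,0],[0,0,0]]]'

```text
time_s: 9.6
ee_pos: [0.6068, -0.0572, 0.1729]
eef_rot: [3.141, 0.001, 2.357]
force: [-0.1, 0.6, -1.5]
grip_width: 0.0237
grip_force: 24.9
```

```bash
python3 - <<'E'
from h import *
plan([.6062,-.0565,.172],2.357)
o=ctrl.get_obs();print(o['force'])
ims=[]
for c in ['scene','side']:
    d=ctrl.camera(c)
    p=proj(d,[.6062,-.0565,.119])[0];print(c,p)
    p=p.astype(int);k=d['img'][p[1]-30:p[1]+30,p[0]-30:p[0]+30];ims.append(cv2.resize(k,(400,400),interpolation=2));print('o',p-30)
    for t in ['probe_tip']:
        print(c,t,[(round(r['score'],2),np.round(r['at'],4).tolist()) for r in ctrl.place_of(t,c)][:4])
cv2.imwrite('pics/m3.png',np.hstack(ims))
E
```

```text
t 9.6 now [ 0.6068 -0.0572  0.1729] shift [0.9 0.1 0.9] turn [ 0.001  0.001 -0.   ]
[-0.14075028  0.60266733 -1.48451155]
scene [284.24378955 215.4223507 ]
o [254 185]
scene probe_tip [(0.94, [0.5725, 0.2777, 0.0014]), (0.63, [0.2583, 0.2913, 0.0]), (0.39, [0.607, -0.0562, 0.1209]), (0.39, [0.5066, -0.4503, 0.0051])]
side [367.31702058 195.47935971]
o [337 165]
side probe_tip [(0.65, [0.5762, 0.2846, -0.0021]), (0.52, [0.2532, 0.2875, -0.0004]), (0.51, [0.6125, -0.0567, 0.118])]
```

View pics/m3.png

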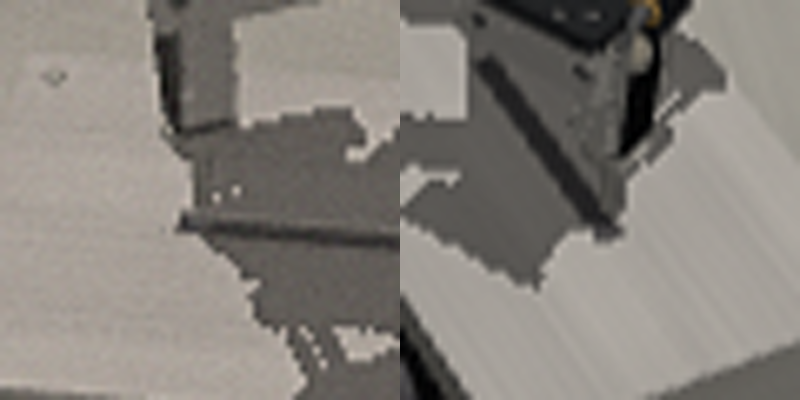

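carry_out --commands '[[0.9,[1.9,-0.6,4],[0,0,0]],[0.9,[0,0,4],[0,0,0]],[0.9,[0,0,2],[0,0,0]],[0.9,[0,0,1],[0,0,0]],[0.9,[0,0,0],[0,0,0]],[0.9,[0,0,0],[0,0,0]]]'

```text
time_s: 10.55
ee_pos: [0.6047, -0.0563, 0.1611]
eef_rot: [3.141, 0.0, 2.357]
force: [0.5, 0.1, -0.4]
grip_width: 0.0239
grip_force: 24.9
```

carry_out --commands '[[0.9,[0,0,1],[0,0,0]],[0.9,[0,0,0],[0,0,0]],[0.9,[0,0,0],[0,0,0]]]'

```text
time_s: 10.92
ee_pos: [0.6046, -0.0563, 0.16]
eef_rot: [-3.142, 0.0, 2.357]
force: [-0.7, -0.4, -1.9]
grip_width: 0.0239
grip_force: 24.9
```

carry_out --commands '[[0.9,[0,0,1],[0,0,0]],[0.9,[0,0,0],[0,0,0]],[0.9,[0,0,0],[0,0,0]]]'

```text
time_s: 11.3
ee_pos: [0.6047, -0.0563, 0.159]
eef_rot: [3.142, 0.0, 2.357]
force: [-0.2, 0.4, -1.6]
grip_width: 0.0238
grip_force: 24.9
```

carry_out --commands '[[0.9,[0,0,1],[0,0,0]],[0.9,[0,0,0],[0,0,0]],[0.9,[0,0,0],[0,0,0]]]'

```text
time_s: 11.68
ee_pos: [0.6047, -0.0563, 0.1581]
eef_rot: [3.141, 0.0, 2.357]
force: [-0.2, 0.4, 2.2]
grip_width: 0.024
grip_force: 24.9
```

carry_out --commands '[[0.9,[0,0,1],[0,0,0]],[0.9,[0,0,0],[0,0,0]],[0.9,[0,0,0],[0,0,0]]]'

```text
time_s: 12.05
ee_pos: [0.6047, -0.0563, 0.1572]
eef_rot: [3.141, 0.0, 2.357]
force: [-0.1, -1.0, 5.5]
grip_width: 0.024
grip_force: 24.9
```

Contact is at TCP z of about 0.159, which is floor height rather than cover, so the tip is in the channel. Sliding toward end a.

carry_out --commands '[[0.9,[2,1,0],[0,0,0]],[0.9,[3,1.5,0],[0,0,0]],[0.9,[3,1.6,0],[0,0,0]],[0.9,[2.5,1.3,0],[0,0,0]],[0.9,[0,0,0],[0,0,0]],[0.9,[0,0,0],[0,0,0]]]'

```text
time_s: 12.8
ee_pos: [0.6011, -0.0448, 0.1571]
eef_rot: [3.141, 0.0, 2.357]
force: [1.2, -0.9, 5.2]
grip_width: 0.0238
grip_force: 24.9
```

carry_out --commands '[[0.9,[1.55,0.8,0],[0,0,0]],[0.9,[1.55,0.8,0],[0,0,0]],[0.9,[0,0,0],[0,0,0]]]'

```text
time_s: 13.18
ee_pos: [0.6, -0.0415, 0.1571]
eef_rot: [3.141, 0.001, 2.357]
force: [1.1, -1.2, 4.9]
grip_width: 0.024
grip_force: 24.9
```

carry_out --commands '[[0.9,[1.55,0.8,0],[0,0,0]],[0.9,[1.55,0.8,0],[0,0,0]],[0.9,[0,0,0],[0,0,0]]]'

```text
time_s: 13.55
ee_pos: [0.5984, -0.0378, 0.1563]
eef_rot: [-3.141, -0.002, 2.357]
force: [0.3, 0.3, -1.7]
grip_width: 0.0234
grip_force: 24.9
```

The upward force is gone, so the tip is probably over the port. I'll press down gently to check.

carry_out --commands '[[0.9,[0,0,1.5],[0,0,0]],[0.9,[0,0,1.5],[0,0,0]],[0.9,[0,0,0],[0,0,0]]]'

```text
time_s: 13.92
ee_pos: [0.5986, -0.038, 0.1534]
eef_rot: [-3.141, -0.001, 2.357]
force: [-0.9, 3.5, -2.9]
grip_width: 0.0242
grip_force: 24.9
```

carry_out --commands '[[0.9,[0.7,0.4,0],[0,0,0]],[0.9,[0,0,3],[0,0,0]],[0.9,[0,0,3],[0,0,0]],[0.9,[0,0,0],[0,0,0]]]'

```text
time_s: 14.42
ee_pos: [0.5986, -0.0377, 0.1476]
eef_rot: [-3.141, -0.0, 2.357]
force: [-1.7, 1.1, -1.4]
grip_width: 0.0239
grip_force: 24.9
```

carry_out --commands '[[0.9,[0.2,0.1,3],[0,0,0]],[0.9,[0,0,4],[0,0,0]],[0.9,[0,0,4],[0,0,0]],[0.9,[0,0,4],[0,0,0]],[0.9,[0,0,0],[0,0,0]]]'

```text
time_s: 15.05
ee_pos: [0.5985, -0.0374, 0.1325]
eef_rot: [-3.141, -0.0, 2.357]
force: [-0.7, 0.1, -0.8]
grip_width: 0.0239
grip_force: 24.9
```

carry_out --commands '[[0.9,[0,0,3],[0,0,0]],[0.9,[0,0,3],[0,0,0]],[0.9,[0,0,2],[0,0,0]],[0.9,[0,0,1],[0,0,0]],[0.9,[0,0,0],[0,0,0]],[0.9,[0,0,0],[0,0,0]]]'

```text
time_s: 15.8
ee_pos: [0.5986, -0.0374, 0.124]
eef_rot: [3.142, 0.0, 2.357]
force: [0.3, -0.4, -1.4]
grip_width: 0.0237
grip_force: 24.9
```

carry_out --commands '[[0.9,[0,0,1],[0,0,0]],[0.9,[0,0,1],[0,0,0]],[0.9,[0,0,0],[0,0,0]],[0.9,[0,0,0],[0,0,0]]]'

```text
time_s: 16.3
ee_pos: [0.5987, -0.0374, 0.1222]
eef_rot: [3.141, 0.0, 2.357]
force: [-1.3, -0.3, 2.7]
grip_width: 0.0238
grip_force: 24.9
```

carry_out --commands '[[0.9,[0,0,1],[0,0,0]],[0.9,[0,0,0],[0,0,0]],[0.9,[0,0,0],[0,0,0]]]'

```text
time_s: 16.68
ee_pos: [0.5987, -0.0374, 0.1213]
eef_rot: [3.141, 0.0, 2.357]
force: [-2.1, 0.1, 5.7]
grip_width: 0.0239
grip_force: 24.9
```

carry_out --commands '[[0.9,[0,0,-1],[0,0,0]],[0.9,[0,0,-0.6],[0,0,0]],[0.9,[0,0,0],[0,0,0]],[0.7,[0,0,0],[0,0,0]],[0.6,[0,0,0],[0,0,0]],[0.45,[0,0,0],[0,0,0]],[0.35,[0,0,0],[0,0,0]],[0.35,[0,0,0],[0,0,0]]]'

```text
time_s: 17.68
ee_pos: [0.5986, -0.0374, 0.1225]
eef_rot: [-3.142, -0.0, 2.357]
force: [0.4, -0.0, 0.4]
grip_width: 0.0602
grip_force: 0.0
```

carry_out --commands '[[0.35,[0,0,-10],[0,0,0]],[0.35,[0,0,-20],[0,0,0]],[0.35,[0,0,-30],[0,0,0]],[0.35,[0,0,-40],[0,0,0]],[0.35,[-40,0,-20],[0,0,0]],[0.35,[-40,0,0],[0,0,0]],[0.35,[0,0,0],[0,0,0]]]'

```text
time_s: 18.55
ee_pos: [0.6559, -0.0956, 0.2423]
eef_rot: [-3.141, -0.0, 2.355]
force: [0.4, 0.7, -0.1]
grip_width: 0.0608
grip_force: 0.0
```

```bash
python3 - <<'E'
from h import *
ims=[]
for c in ['wrist','side']:
    d=ctrl.camera(c);p=proj(d,[.5987,-.0374,.14])[0].astype(int)
    h=80 if c=='wrist' else 40
    k=d['img'][max(p[1]-h,0):p[1]+h,p[0]-h:p[0]+h];ims.append(cv2.resize(k,(400,400),interpolation=2))
    print(c,p,[(round(r['score'],2),np.round(r['at'],4).tolist()) for r in ctrl.place_of('probe',c)])
cv2.imwrite('pics/end.png',np.hstack(ims))
E
```

```text
wrist [314 104] [(0.95, [0.5974, -0.0345, 0.1098])]
side [364 186] [(0.73, [0.5999, -0.0393, 0.1046]), (0.67, [0.5701, 0.2846, 0.0535]), (0.57, [0.2543, 0.2891, 0.0524])]
```

View pics/end.png

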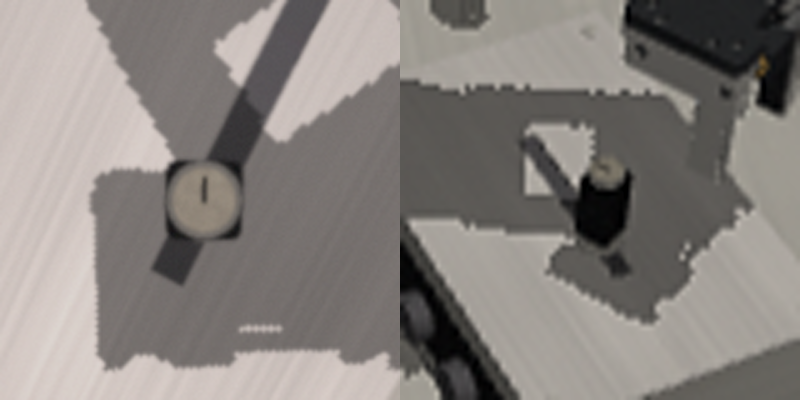

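The probe stands upright over the channel with its collar on the cover (origin z about 0.11 m), and the gripper is clear.

```bash
python3 -c "
from station import ctrl
print(ctrl.hand_in())"
```

```text
the job is handed in; nothing more can be done
None
```

The probe is fully home in the hidden port, collar flat on the cover and let go; sliding readings stayed under about 8 N, and I handed the job in at about 19 s.

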